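# Hang a drip carrier of glass blanks on the drip rail and slide it to the mark

### The arm

A 7-joint arm with a two-finger parallel gripper is mounted at the origin on the work surface. World frame = base frame: x ahead of the robot, y to its left, z up, the work surface at z = 0. Lengths are in m, angles in degrees, forces in N, time in s.
With the tool pointing down it reaches from about 0.425 to 0.925 m from the base axis. Payload 6.8 kg.
Tool frame: the origin (TCP) lies between the finger pads; the fingertips stand tip_extent ahead of it and the grasp point (between the pads) lies 6 mm ahead of it (tip_extent is the distance from the TCP to the fingertips, in m); x points along the fingers, z is the direction in which the jaws open and shut, and the axes are right-handed (so a half turn about x gives the same grasp; the last joint's range is limited). The gripper opens to 85 mm and grips with 20 to 120 N. Pads are 22 mm wide; open, the fingers measure 114 mm over their backs; the gripper's body (76 mm by 85 mm) begins 54 mm behind the grasp point. The pads swing forward as they close: fully open they stand 13 mm farther back than shut.
Start: joints at [64.452, 27.33, 1.283, 89.118, -0.659, 63.558, -4.761], TCP at [0.224, -0.637, 0.256] pointing down, gripper open.
Joint ranges: [-169.35, 169.35], [-19.33, 120.38], [-80.79, 83.38], [13.8, 139.57], [-78.32, 258.32], [9.67, 109.79], [-169.56, 169.56]. Speed limits (degrees/s): [136.94, 136.94, 180, 180, 180, 180, 180].

### API

Orientations are given as [roll, pitch, yaw] about the fixed x, y, z axes, in that order (R = Rz(yaw) Ry(pitch) Rx(roll)).
In Python, from cell import read_state, snapshot, camera_params, finish_job, tip_extent gives the robot as it stands.
- The arm moves only by the tool jog_arm, never from a script. Its arguments are lists of equal length, an entry for each row: "travel": the shift along the tool's x, y, z in m, a list of three; "spin": the turn about the tool's x in degrees. A call has exactly 5 rows; each row is the pose to reach, as a shift and turn from the pose commanded when the call began, along the tool's axes at that moment; what a row does not reach only later rows make up. A row lasts 1/10 s, in which the tool goes at most 50 mm and 8.59 degrees, less where a joint would pass 70% of its speed; a pose out of reach is approached as far as the arm can. A call with a gripper value outside its range is refused whole. "claw" is the opening, from -1 (shut) to 1 (fully open), set as the call begins (left out, the last holds). The fingers move at their own pace and stop on an object; the grip force is fixed at half the most. Time passes only in rows, so rows that repeat a pose let the fingers close, or fill a call up. It gives the time, the measured TCP pose, the force and the opening at its end, in the units of the state.
- read_state(): the state, without advancing time (a new reading comes with each control period).
- snapshot(name): name is "scene" or "top" or "wrist"; returns the picture (400x640x3 uint8, red, green, blue); there is no depth.
- camera_params(name): a dict with "fx", "fy", "cx", "cy" (pixels), "camera_from_world" (4x4, takes a point from world to camera coordinates). Camera axes: x right, y down, z forward; pixel columns grow to the right and rows downward; lengths in m; the calibration is good to about 2 mm. A picture is of the moment at which its call begins: read the wrist's pose just before it. camera_params takes no time and is no camera call; for the wrist camera it gives the pose at the moment of the call.
- finish_job(): hands the job in, once; it reports no verdict.
The state is a dict: "clock": time; "joint_pos": joint angles; "joint_velocities": joint speeds; "joint_torque": joint torques, N m; "eef_pos": TCP position; "tool_rot": TCP orientation; "wrist_force": force on the tool from outside, world axes, zero at the start; "torque": the same for the moment, N m; "grip_width": opening from 0.0 (shut) to 1.0 (fully open).
Only numpy, scipy, OpenCV 4.12 (cv2) and the standard library are available. Lean on these libraries where they do the work, as an engineer would, in place of code of your own. Each camera call takes 0.05 s, during which the arm holds its last target. There are 200 camera calls.

### The job

Take the yellow drip carrier by its tab and hook it onto the rail over the drip trough at the green mark, then slide it along the rail until it is centred on the red mark. Let go and leave it hanging there freely by both hooks; leave the blue carrier, the glassware and the other things on the table where they stand.

Things in the scene. Friction and masses are not known exactly. Their poses are not given: they have to be found in the camera images.
- yellow_carrier: the carrier to hang, loose, 500 g, upright on its yellow tray 80 (x) by 120 (y) by 14 mm. Origin: centre of the tray underside, z up. Two clear glass discs fixed in the tray reach z = 60 mm. Two steel rods rise at x = -30 mm, y = -40 and +40 mm, and bend over into hooks open to +x; at the start +x points roughly away from the robot. Yellow grip tab on top, to z = 206 mm
- yellow_tab (a point): middle of the yellow grip tab, x = y = 0, 185 mm above the carrier's underside. The tab is upright, 14 mm thick (carrier x), 44 mm wide (y), from z = 158 to 206 mm: pinch it from above across its thickness. A crossbar of 8 mm under it (y = -40 to +40 mm) joins the two hooks
- yellow_hook (a point): where the rail's axis lies when the carrier hangs: x = y = 0, z = 136.7 mm of the carrier, axes the carrier's. Hook rods are 8 mm thick: up along x = -30 mm to z = 128, slanting to an apex at x = 0, z = 152 (rod centre), down to tips at x = +24 with lowest point z = 120 mm. The rail enters from +x, through the gap from z = 60 (glass) to 120 mm (tips)
- blue_carrier: a second carrier, same shape and size but with blue tray and blue tab, loose, standing on the table: to be left alone. Origin: centre of its tray underside, z up; 80 (x) by 120 (y) by 206 mm high
- trough: fixed white drip trough on the table, 140 (x) by 500 (y) mm, walls 35 mm high, with a round steel rail of 16 mm diameter along its y axis, its axis 200 mm above the table and over the trough's centre line (x = 0), held from below by blue posts at y = -235 and +235 mm. Origin: centre of the trough's underside
- rail_mid (a point): middle of the rail, on its axis, 200 mm above the table; y runs along the rail, z up
- green_mark: green painted band, 30 mm long, on the rail, with two green stripes on the trough rims level with it: where carriers are hooked on. Origin: on the rail's axis in the middle of the band; y along the rail. Paint only, no obstacle. It may be at either end of the rail
- red_mark: red painted band, 30 mm long, on the rail, with two red stripes on the trough rims: where the carrier has to hang. Origin: on the rail's axis in the middle of the band; y along the rail. Paint only, no obstacle. 160 to 240 mm from the green one
- carafe: loose green glass carafe, 104 mm across, 200 mm high; origin: centre of its underside
- bowl: loose clear glass bowl, 140 mm across, 80 mm high; origin: centre of its underside
- tumbler: loose amber glass tumbler, 66 mm across, 85 mm high, standing between the carriers; origin: centre of its underside
- spray_can: loose white can with a blue label, 60 mm across, 160 mm high; origin: centre of its underside
- brush: loose hand brush lying on the table, about 200 mm long; origin: underside of its middle
Not all that is in view belongs to the job. Of the things like the yellow_carrier, leave any that is orange; of the rest the larger one is meant.

How it is judged (in metres and radians):
On the way, in this order (a step that is already met when the one before it is completed fails the run):
1. the yellow carrier hangs with both hooks over the rail at the green mark, its centre within 35 mm of the mark's (x of yellow_hook in the frame of rail_mid between -0.015 and 0.015 m and z of yellow_hook in the frame of rail_mid between -0.008 and 0.008 m and angle between yellow_carrier's own z axis and vertical below 0.26 rad and angle between the y axis of yellow_carrier and the y axis of trough, either way round below 0.2 rad and y of yellow_hook in the frame of green_mark between -0.035 and 0.035 m), for 0.2 s.
2. it is slid along: between the marks, more than 45 mm from the green and 40 mm from the red one, it is still on the rail (x of yellow_hook in the frame of rail_mid between -0.015 and 0.015 m and z of yellow_hook in the frame of rail_mid between -0.008 and 0.008 m and angle between yellow_carrier's own z axis and vertical below 0.26 rad and angle between the y axis of yellow_carrier and the y axis of trough, either way round below 0.2 rad and horizontal distance between yellow_hook and green_mark between 0.045 and 0.2 m and horizontal distance between yellow_hook and red_mark between 0.04 and 0.2 m), for 0.06 s.
3. it hangs on the rail at the red mark, centred within 15 mm (x of yellow_hook in the frame of rail_mid between -0.015 and 0.015 m and z of yellow_hook in the frame of rail_mid between -0.008 and 0.008 m and angle between yellow_carrier's own z axis and vertical below 0.26 rad and angle between the y axis of yellow_carrier and the y axis of trough, either way round below 0.2 rad and y of yellow_hook in the frame of red_mark between -0.015 and 0.015 m), for 0.2 s.
At the end, for the whole second after the job is handed in: The yellow carrier hangs by its hooks on the rail, released and at rest, its centre within 15 mm of the red mark's along the rail, the rail seated up in the hooks (within 8 mm in height), leaning less than 15 degrees (all of step 3 and contact force between yellow_carrier and trough above 1 N and linear speed of yellow_carrier below 0.03 m/s and angular speed of yellow_carrier below 0.3 rad/s); the robot touches nothing.
It fails at once if the yellow carrier is tipped over (more than 45 degrees) (angle between yellow_carrier's own z axis and vertical above 0.785 rad).
It fails at once if the blue carrier, carafe, bowl, tumbler, spray can or brush is moved more than 30 mm (distance of any of blue_carrier, carafe, bowl, tumbler, spray_can, brush from where it was at the start of the episode above 0.03 m).
It also fails if it takes over 51 s, if anything falls off the work surface, if the arm or the gripper's body presses on something with over 40 N, if the wrist force passes 120 N, or if a joint passes its speed limit or range.

## Working session

There is one attempt and no reset: what is moved stays moved. The work goes in short steps, Python scripts to look and compute and a tool call to move; the robot and the scene stay as the last step left them, time stands still between calls to the robot, and variables do not carry over. Pictures are saved under pics/ and viewed, about 8 in all and at most 12, crops included, and the job is handed in when it is done.

Besides the shell and the picture viewer there is one more tool, called as name(argument=value, ...) on one line, values as JSON. jog_arm: Moves the arm, as the interface text tells. Its arguments: {"type":"object","properties":{"travel":{"type":"array","items":{"type":"array","items":{"type":"number"}}},"spin":{"type":"array","items":{"type":"number"}},"claw":{"type":"number"}},"required":["travel","spin"]}

```bash
mkdir -p pics; ls; python3 - <<'E'
from cell import *
import cv2
s=read_state();print(s,tip_extent if not callable(tip_extent) else tip_extent())
for n in("scene","top"):
    p=camera_params(n);print(n,p)
    cv2.imwrite(f"pics/{n}0.png",snapshot(n)[:,:,::-1])
E
```

```text
pics
{'clock': 0.0, 'joint_pos': array([64.45038245, 27.37345754,  1.2803774 , 89.17806329, -0.65884478,
       63.55883117, -4.7625421 ]), 'joint_velocities': array([-0.00209062, -0.0441509 ,  0.07597304, -0.03902955, -0.02169345,
       -0.06921399,  0.1835315 ]), 'joint_torque': array([ 2.12166549e-05, -5.96443963e+01,  1.60828594e+00, -2.81190276e+01,
        1.25080286e-02,  9.55667929e-03, -2.63327144e-05]), 'eef_pos': array([ 0.22352193, -0.63633525,  0.25535501]), 'tool_rot': array([-175.64316679,   89.89699746,  113.71241781]), 'wrist_force': array([-0.43888848, -0.00311555,  0.24916251]), 'torque': array([ 0.00582424, -0.00961591, -0.00669811]), 'grip_width': 0.9998066923724871} 0.025
scene {'fx': 480.6337370494833, 'fy': 480.6337370494833, 'cx': 318.4957444175812, 'cy': 198.8655160325636, 'camera_from_world': array([[ 0.29995703,  0.95376697,  0.01882422, -0.18514721],
       [ 0.582522  , -0.16750358, -0.79536826, -0.13805718],
       [-0.75544285,  0.24954183, -0.60583411,  1.85616249],
       [ 0.        ,  0.        ,  0.        ,  1.        ]])}
top {'fx': 409.3592860497511, 'fy': 409.3592860497511, 'cx': 322.7741250725749, 'cy': 194.481217246607, 'camera_from_world': array([[ 6.17378495e-03, -9.99980876e-01, -3.63837910e-04,
         2.35472608e-02],
       [-9.87313401e-01, -6.03784635e-03, -1.58668814e-01,
         4.76221699e-01],
       [ 1.58663583e-01,  1.33880918e-03, -9.87331796e-01,
         1.23809735e+00],
       [ 0.00000000e+00,  0.00000000e+00,  0.00000000e+00,
         1.00000000e+00]])}
```

View pics/scene0.png

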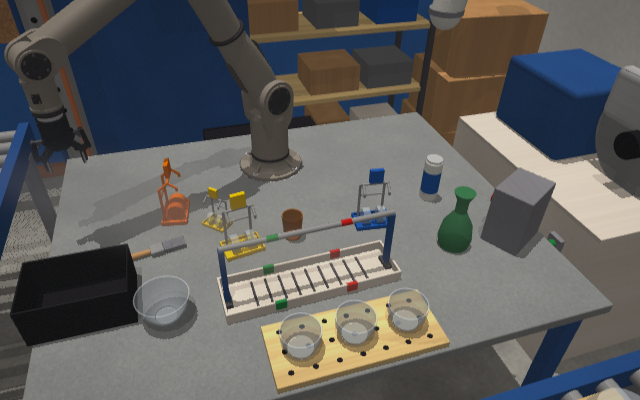

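View pics/top0.png

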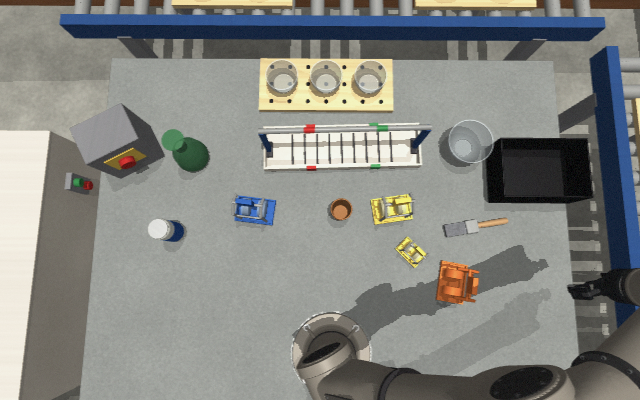

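The scene view shows:
- Large yellow carrier: scene (238,200) for the tab, top (392,208).
- Lookalikes: a small yellow one at scene (213,192) / top (411,251), an orange one at scene (168,165) / top (458,282), and the blue carrier at scene (376,176) / top (255,210).
- Rail marks in the top view: green about (379,127), red about (310,128).

I choose the large yellow carrier. Next I measure it and check it in a close crop.

```bash
cat > h.py <<'E'
import numpy as np,cv2
from cell import *
def ray(p,uv):
    T=p["camera_from_world"];R=T[:3,:3];c=-R.T@T[:3,3]
    d=R.T@np.array([(uv[0]-p["cx"])/p["fx"],(uv[1]-p["cy"])/p["fy"],1.]);return c,d/np.linalg.norm(d)
def onz(p,uv,z):
    c,d=ray(p,uv);return c+d*(z-c[2])/d[2]
def proj(p,X):
    q=p["camera_from_world"]@np.append(X,1);return np.array([p["fx"]*q[0]/q[2]+p["cx"],p["fy"]*q[1]/q[2]+p["cy"]])
def tri(p1,u1,p2,u2):
    c1,d1=ray(p1,u1);c2,d2=ray(p2,u2)
    s=np.linalg.lstsq(np.c_[d1,-d2],c2-c1,rcond=None)[0]
    a=c1+d1*s[0];b=c2+d2*s[1];return (a+b)/2,np.linalg.norm(a-b)
H={"yellow":(22,34),"green":(50,85),"red":(0,8),"blue":(105,125)}
def blobs(img,col,mn=15,smin=130,vmin=50):
    h=cv2.cvtColor(img,cv2.COLOR_RGB2HSV);a,b=H[col]
    m=cv2.inRange(h,(a,smin,vmin),(b,255,255))
    if col=="red": m|=cv2.inRange(h,(173,smin,vmin),(180,255,255))
    n,l,st,ce=cv2.connectedComponentsWithStats(m)
    return [(st[i][:5].tolist(),ce[i].round(1).tolist()) for i in range(1,n) if st[i][4]>=mn],m
E
python3 - <<'E'
from h import *
for n in("scene","top"):
    im=cv2.imread(f"pics/{n}0.png")[:,:,::-1].copy()
    for c in("yellow","green","red"): print(n,c,*blobs(im,c)[0],sep="\n ")
a=cv2.imread("pics/scene0.png")[150:320,190:410];b=cv2.imread("pics/top0.png")[110:240,290:430]
a=cv2.resize(a,(780,603),interpolation=2)[:520];b=cv2.resize(b,(780,724),interpolation=2)
cv2.imwrite("pics/c1.png",cv2.resize(a,(800,533)));cv2.imwrite("pics/c2.png",cv2.resize(b,(646,600)))
E
```

```text
scene
 yellow
 ([208, 187, 10, 12, 89], [212.5, 192.4])
 ([229, 191, 17, 19, 246], [237.2, 199.9])
 ([202, 220, 22, 11, 61], [211.7, 225.5])
 ([220, 240, 5, 6, 17], [221.9, 242.5])
 ([224, 244, 41, 17, 199], [240.5, 252.0])
scene
 green
 ([549, 239, 7, 7, 26], [552.4, 241.7])
 ([276, 299, 11, 10, 85], [281.1, 303.8])
scene
 red
 ([341, 218, 12, 8, 63], [346.4, 221.6])
 ([330, 249, 10, 5, 29], [334.4, 250.8])
 ([347, 281, 11, 10, 84], [351.8, 285.5])
top
 yellow
 ([104, 148, 42, 22, 301], [123.8, 157.4])
 ([386, 195, 25, 21, 229], [399.0, 202.8])
 ([371, 198, 41, 26, 278], [383.5, 214.0])
 ([396, 237, 22, 31, 148], [405.6, 251.6])
 ([408, 245, 18, 11, 70], [416.4, 251.3])
top
 green
 ([378, 126, 9, 5, 33], [382.2, 128.2])
 ([74, 178, 9, 9, 70], [78.1, 182.2])
top
 red
 ([304, 124, 11, 9, 83], [309.3, 128.5])
 ([119, 156, 17, 13, 168], [126.9, 162.0])
 ([307, 166, 9, 5, 41], [310.9, 167.8])
 ([83, 181, 10, 9, 75], [87.7, 185.0])
```

View pics/c2.png

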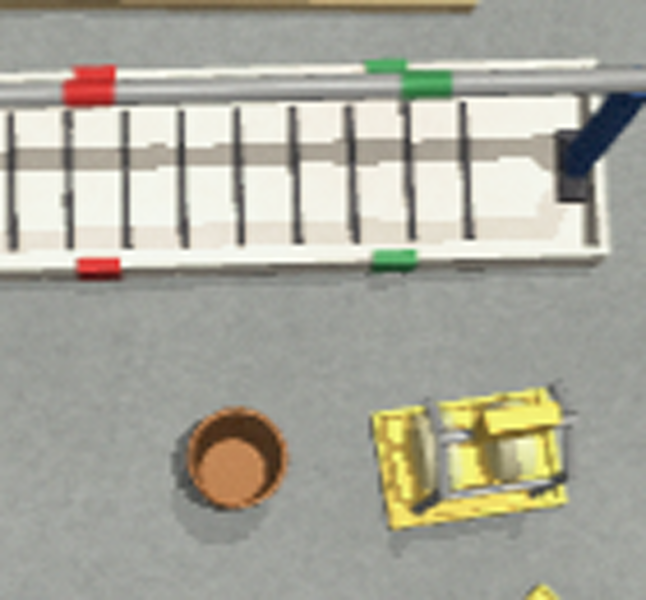

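The crop shows the large yellow carrier at crop (470,455), its tab at (523,418), tray corners at (373,412), (548,388), (567,503) and (393,529), and the rail bands green (426,83) and red (90,86).

```bash
python3 - <<'E'
from h import *
p=camera_params("top");q=camera_params("scene")
f=lambda u,v:((u+.5)/4.614+290-.5,(v+.5)/4.614+110-.5)
for n,l,z in(("tray",[(373,412),(548,388),(567,503),(393,529)],.014),("railG",[(426,83)],.2),("railR",[(90,86)],.2),("rimG",[(394,261),(386,66)],.035),("rimR",[(98,268),(95,72)],.035)):
    P=np.array([onz(p,f(*x),z) for x in l]);print(n,P[:,:2].round(4).tolist(),"mean",P.mean(0).round(4))
    if n=="tray":
        d=np.roll(P,-1,0)-P;print(np.linalg.norm(d,axis=1),np.degrees(np.arctan2(d[:,1],d[:,0])))
        c=P.mean(0)
        for z in (.158,.185,.206):
            X=c.copy();X[2]=z;print(z,proj(p,X),proj(q,X))
print("railR tri",tri(p,f(90,86),q,(346.4,221.6)))
print("tab tri",tri(p,f(523,418),q,(237.2,199.9)))
E
```

```text
tray [[0.4667, -0.1248], [0.4841, -0.2455], [0.4047, -0.2563], [0.3862, -0.1374]] mean [ 0.4354 -0.191   0.014 ]
[0.12197088 0.08012834 0.12033581 0.08141196] [ -81.77451684 -172.24592719   98.83513887    8.91704591]
0.158 [400.01131301 202.45000697] [237.32216271 206.4749193 ]
0.185 [401.83913191 201.07908589] [236.5298228  199.01809439]
0.206 [403.32182169 199.96702238] [235.9003303  193.09384992]
railG [[0.64, -0.1376]] mean [ 0.64   -0.1376  0.2   ]
railR [[0.6369, 0.0655]] mean [0.6369 0.0655 0.2   ]
rimG [[0.5682, -0.138], [0.7072, -0.1344]] mean [ 0.6377 -0.1362  0.035 ]
rimR [[0.562, 0.0647], [0.7017, 0.0683]] mean [0.6318 0.0665 0.035 ]
railR tri (array([0.63626349, 0.06629356, 0.20286899]), np.float64(0.0018673015346591447))
tab tri (array([ 0.43840897, -0.19194298,  0.18450683]), np.float64(0.004574914058422169))
```

View pics/c1.png

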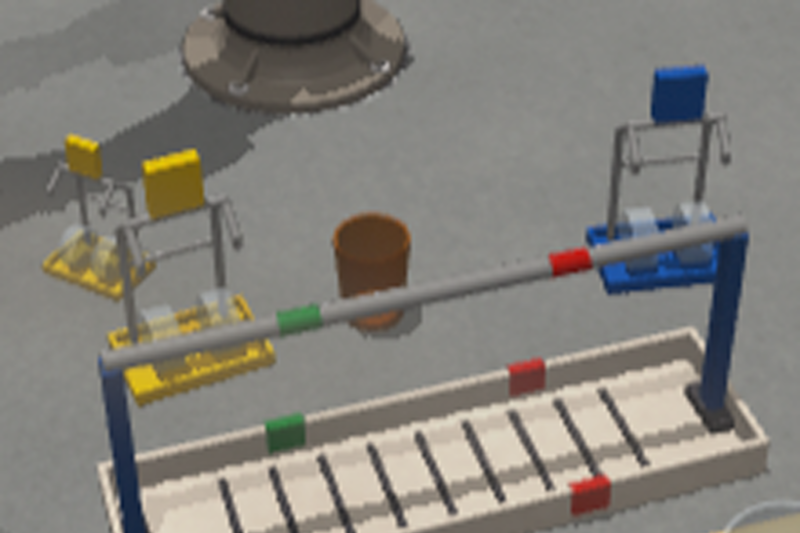

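The measurements agree: the tray comes out 80–81 × 121 mm, and the tab triangulates to z=0.185. The carrier is at about (0.437,-0.1915) with yaw 8.8° and hooks opening to +x. The trough yaw is about 1.5°, the green rail mark is about (0.639,-0.137) and the red about (0.635,0.066).

Next I work out the move in tool axes.

```bash
cat >> h.py <<'E'
from scipy.spatial.transform import Rotation as Ro
def go(target,yaw=None):
    s=read_state();R=Ro.from_euler("xyz",s["tool_rot"],degrees=True).as_matrix()
    print("t",round(s["clock"],2),"pos",s["eef_pos"].round(4),"F",s["wrist_force"].round(1),"g",round(s["grip_width"],3))
    az=np.degrees(np.arctan2(R[1,2],R[0,2]));print("jaw az",az.round(2),"tilt",np.degrees(np.arccos(-R[2,0])).round(2))
    print("travel",(R.T@(np.array(target)-s["eef_pos"])).round(4))
    if yaw is not None: print("spin",((-(yaw-az)+90)%180-90).round(2),"(tool x down)")
E
python3 -c "
from h import *
go([.437,-.1915,.27],8.8)"
```

```text
t 0.1 pos [ 0.2236 -0.6364  0.2554] F [ 0.1 -0.1  0.3] g 1.001
jaw az -70.64 tilt 0.09
travel [-0.014   0.3488 -0.349 ]
spin -79.44 (tool x down)
```

jog_arm(travel=[[-0.02,0.02,-0.02],[-0.04,0.05,-0.05],[-0.05,0.08,-0.08],[-0.05,0.11,-0.11],[-0.05,0.14,-0.14]], spin=[-8,-16,-24,-32,-40], claw=1)

```text
clock: 0.6
eef_pos: [0.3099, -0.4568, 0.3065]
tool_rot: [-42.6, 90.0, -72.9]
wrist_force: [0.6, -0.8, -1.1]
grip_width: 0.998
```

```bash
python3 -c "
from h import *
go([.437,-.1915,.27],8.8)"
```

```text
t 0.6 pos [ 0.3099 -0.4568  0.3065] F [ 0.6 -0.8 -1.1] g 0.998
jaw az -30.32 tilt 0.03
travel [ 0.0364  0.2932 -0.0242]
spin -39.12 (tool x down)
```

jog_arm(travel=[[0,0.05,-0.005],[0,0.1,-0.01],[0,0.15,-0.015],[0,0.2,-0.018],[0,0.245,-0.02]], spin=[-8,-16,-24,-32,-39.1])

```text
clock: 1.1
eef_pos: [0.4174, -0.235, 0.3062]
tool_rot: [-168.0, 90.0, -159.1]
wrist_force: [0.4, -0.5, -0.5]
grip_width: 1.002
```

jog_arm(travel=[[0,0,0],[0,0,0],[0,0,0],[0,0,0],[0,0,0]], spin=[0,0,0,0,0])

```text
clock: 1.6
eef_pos: [0.4165, -0.2385, 0.3061]
tool_rot: [164.9, 90.0, 173.2]
wrist_force: [-0.1, -0.3, 0.4]
grip_width: 0.999
```

```bash
python3 - <<'E'
from h import *
go([.437,-.1915,.27],8.8)
p=camera_params("wrist");im=snapshot("wrist");cv2.imwrite("pics/w1.png",im[:,:,::-1])
print(*blobs(im,"yellow",60)[0],sep="\n")
print("pred tab top",proj(p,[.437,-.1915,.206]))
E
```

```text
t 1.6 pos [ 0.4165 -0.2385  0.3061] F [-0.1 -0.3  0.4] g 0.999
jaw az 8.31 tilt 0.02
travel [0.0361 0.0435 0.0271]
spin -0.49 (tool x down)
([311, 92, 61, 90, 667], [326.0, 117.4])
([321, 106, 50, 76, 2659], [346.7, 148.0])
([192, 133, 84, 65, 1569], [237.2, 167.9])
pred tab top [357.39334532 156.93886927]
```

View pics/w1.png

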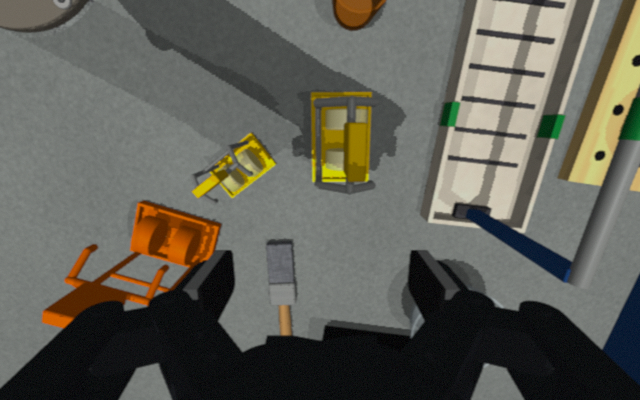

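The tab top is at about (356,152) and the prediction was (357,157), so the carrier sits about 3 mm further along +y. The jaws already line up with the tab. I go over it and then down.

jog_arm(travel=[[0,0.015,0.009],[0,0.03,0.018],[0,0.046,0.027],[0.01,0.046,0.027],[0.03,0.046,0.027]], spin=[-0.5,-0.5,-0.5,-0.5,-0.5])

```text
clock: 2.15
eef_pos: [0.4382, -0.1874, 0.2768]
tool_rot: [-33.8, 89.8, -24.7]
wrist_force: [0.6, -0.5, -0.6]
grip_width: 0.998
```

```bash
python3 - <<'E'
from h import *
go([.437,-.189,.19],8.8)
p=camera_params("wrist");im=snapshot("wrist");cv2.imwrite("pics/w2.png",im[:,:,::-1])
print(*blobs(im,"yellow",60)[0],sep="\n")
for X in([.437,-.189,.206],[.437,-.189,.158]):print(proj(p,X))
E
```

```text
t 2.15 pos [ 0.4382 -0.1874  0.2768] F [ 0.6 -0.5 -0.6] g 0.998
jaw az 9.05 tilt 0.18
travel [ 0.0868 -0.0012 -0.0017]
spin 0.25 (tool x down)
([288, 129, 63, 25, 1263], [320.1, 138.7])
([292, 159, 58, 97, 2940], [318.8, 202.8])
([200, 169, 52, 65, 1085], [225.9, 195.5])
([184, 199, 13, 16, 81], [190.6, 206.0])
([152, 219, 42, 34, 469], [172.2, 235.7])
[318.16542927 227.94134075]
[318.61606065 207.7575529 ]
```

View pics/w2.png

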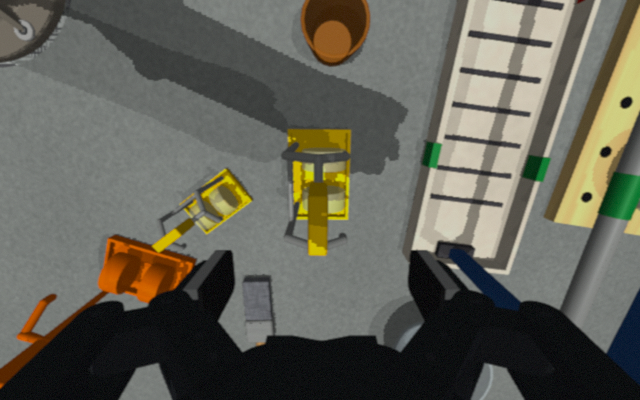

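```bash
python3 - <<'E'
from h import *
p=camera_params("wrist")
a=onz(p,(318,255.5),.206);b=onz(p,(318,183),.206);print(a,b,np.linalg.norm(a-b),(a+b)/2)
for uv in((288,129),(351,129),(350,220)):print(onz(p,uv,.014))
u=np.array([-.153,.988])*.022
print(a[:2]+u)
E
```

```text
[ 0.43683699 -0.20711311  0.206     ] [ 0.42904182 -0.15700418  0.206     ] 0.050711632230438904 [ 0.43293941 -0.18205864  0.206     ]
[ 0.3849886  -0.13470708  0.014     ]
[ 0.46247165 -0.12242753  0.014     ]
[ 0.48308847 -0.2401568   0.014     ]
[ 0.43347099 -0.18537711]
```

The tray is centred at about (0.434,-0.187). I descend and close.

jog_arm(travel=[[0.015,0,-0.003],[0.035,0,-0.003],[0.055,0,-0.003],[0.075,0,-0.003],[0.087,0,-0.003]], spin=[0.2,0.2,0.2,0.2,0.2])

```text
clock: 2.7
eef_pos: [0.4331, -0.1884, 0.1877]
tool_rot: [150.6, 89.9, 159.3]
wrist_force: [0.5, 0.1, -1.7]
grip_width: 1.0
```

jog_arm(travel=[[0,0,0],[0,0,0],[0,0,0],[0,0,0],[0,0,0]], spin=[0,0,0,0,0])

```text
clock: 3.2
eef_pos: [0.4344, -0.1886, 0.1899]
tool_rot: [-38.4, 89.9, -29.7]
wrist_force: [-0.5, 0.4, -0.7]
grip_width: 1.003
```

jog_arm(travel=[[0,0,0],[0,0,0],[0,0,0],[0,0,0],[0,0,0]], spin=[0,0,0,0,0], claw=-1)

```text
clock: 3.7
eef_pos: [0.4344, -0.1884, 0.1894]
tool_rot: [-7.9, 90.0, 0.9]
wrist_force: [3.4, -0.1, -3.8]
grip_width: 0.157
```

jog_arm(travel=[[0,0,0],[0,0,0],[0,0,0],[0,0,0],[0,0,0]], spin=[0,0,0,0,0])

```text
clock: 4.2
eef_pos: [0.434, -0.1883, 0.1892]
tool_rot: [122.6, 90.0, 131.4]
wrist_force: [1.6, -0.3, -2.2]
grip_width: 0.155
```

The opening is 13 mm, so the tab is held. I lift.

jog_arm(travel=[[-0.005,0,0],[-0.015,0,0],[-0.03,0,0],[-0.045,0,0],[-0.06,0,0]], spin=[0,0,0,0,0])

```text
clock: 4.7
eef_pos: [0.4337, -0.1884, 0.2504]
tool_rot: [169.5, 90.0, 178.2]
wrist_force: [0.2, 0.3, -3.7]
grip_width: 0.155
```

jog_arm(travel=[[-0.015,0,0],[-0.03,0,0],[-0.04,0,0],[-0.05,0,0],[-0.05,0,0]], spin=[0,0,0,0,0])

```text
clock: 5.2
eef_pos: [0.4346, -0.1886, 0.3007]
tool_rot: [-35.5, 89.9, -26.8]
wrist_force: [-0.2, 0.1, -4.1]
grip_width: 0.152
```

```bash
python3 - <<'E'
from h import *
go([.56,-.137,.30],1.5)
im=snapshot("scene");cv2.imwrite("pics/s2.png",cv2.resize(im[120:330,170:420],(750,630),interpolation=2)[:600,:,::-1])
im=snapshot("wrist");cv2.imwrite("pics/w3.png",im[:,:,::-1])
E
```

```text
t 5.2 pos [ 0.4346 -0.1886  0.3007] F [-0.2  0.1 -4.1] g 0.152
jaw az 8.75 tilt 0.13
travel [0.0009 0.0319 0.1318]
spin 7.25 (tool x down)
```

View pics/s2.png

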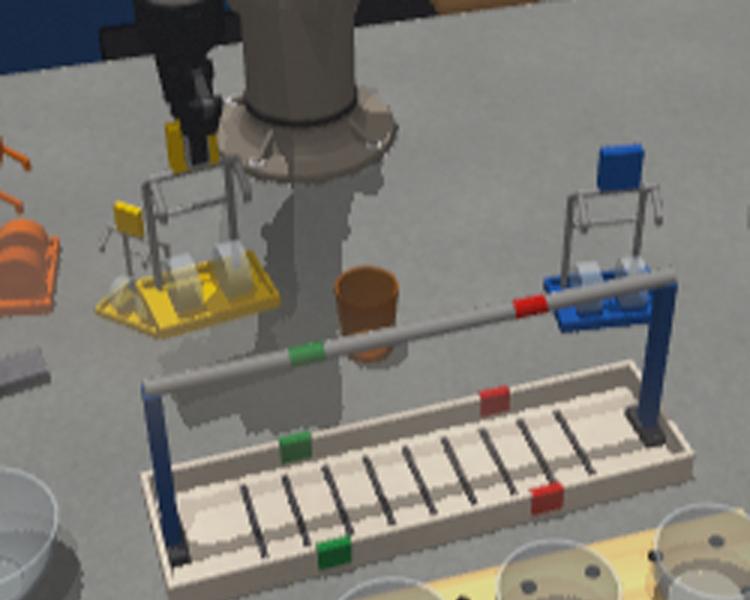

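The carrier hangs upright in the grip with its hooks toward the rail and everything else untouched. I move to the approach position level with the green mark.

jog_arm(travel=[[0,0.004,0.015],[0,0.01,0.04],[0,0.017,0.07],[0,0.025,0.1],[0,0.032,0.12]], spin=[1.5,3,4.5,6,7.25])

```text
clock: 5.8
eef_pos: [0.5491, -0.1374, 0.2981]
tool_rot: [126.2, 89.9, 127.7]
wrist_force: [-0.3, -0.6, -4.4]
grip_width: 0.157
```

jog_arm(travel=[[0,0,0],[0,0,0],[0,0,0],[0,0,0],[0,0,0]], spin=[0,0,0,0,0])

```text
clock: 6.3
eef_pos: [0.5472, -0.1392, 0.2993]
tool_rot: [-110.6, 90.0, -109.2]
wrist_force: [-0.7, 0.1, -3.9]
grip_width: 0.156
```

```bash
python3 - <<'E'
from h import *
go([.6385,-.137,.30],1.5)
a=snapshot("scene");b=snapshot("top")
a=cv2.resize(a[150:320,190:410],(528,408),interpolation=2);b=cv2.resize(b[70:190,300:420],(400,400),interpolation=2)
a=cv2.resize(a,(518,400))
cv2.imwrite("pics/s3.png",cv2.resize(np.hstack([a,b]),(800,int(400*800/918)))[:,:,::-1])
E
```

```text
t 6.3 pos [ 0.5472 -0.1392  0.2993] F [-0.7  0.1 -3.9] g 0.156
jaw az 1.45 tilt 0.03
travel [-0.0007 -0.0001  0.0913]
spin -0.05 (tool x down)
```

View pics/s3.png

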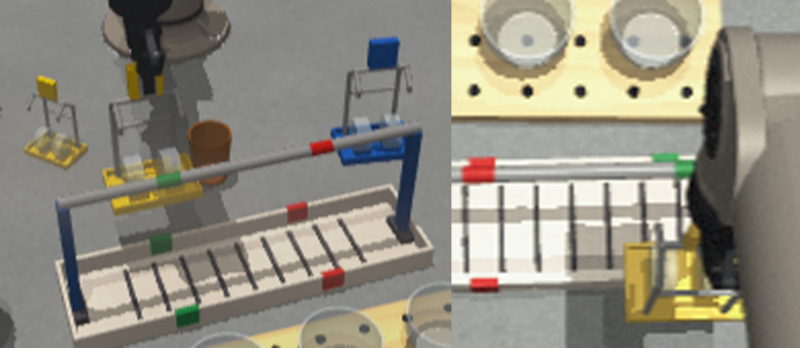

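The carrier faces the rail level with the green band, with the rail at the height of the hook gap. I go forward 91 mm and then lower it.

jog_arm(travel=[[0,0,0.015],[0,0,0.035],[0,0,0.055],[0,0,0.075],[0,0,0.0915]], spin=[0,0,0,0,0])

```text
clock: 6.9
eef_pos: [0.6401, -0.1363, 0.2992]
tool_rot: [0.1, 90.0, 1.6]
wrist_force: [0.2, 0.1, -4.4]
grip_width: 0.155
```

jog_arm(travel=[[0,0,0],[0,0,0],[0,0,0],[0,0,0],[0,0,0]], spin=[0,0,0,0,0])

```text
clock: 7.4
eef_pos: [0.6388, -0.1363, 0.2995]
tool_rot: [-78.6, 90.0, -77.2]
wrist_force: [-0.6, -0.3, -4.7]
grip_width: 0.155
```

```bash
python3 - <<'E'
from h import *
go([.6385,-.137,.256],1.5)
a=snapshot("scene");cv2.imwrite("pics/s4.png",cv2.resize(a[140:310,200:360],(565,600),interpolation=2)[:,:,::-1])
E
```

```text
t 7.4 pos [ 0.6388 -0.1363  0.2995] F [-0.6 -0.3 -4.7] g 0.155
jaw az 1.48 tilt 0.02
travel [ 0.0435 -0.0006 -0.0004]
spin -0.02 (tool x down)
```

View pics/s4.png

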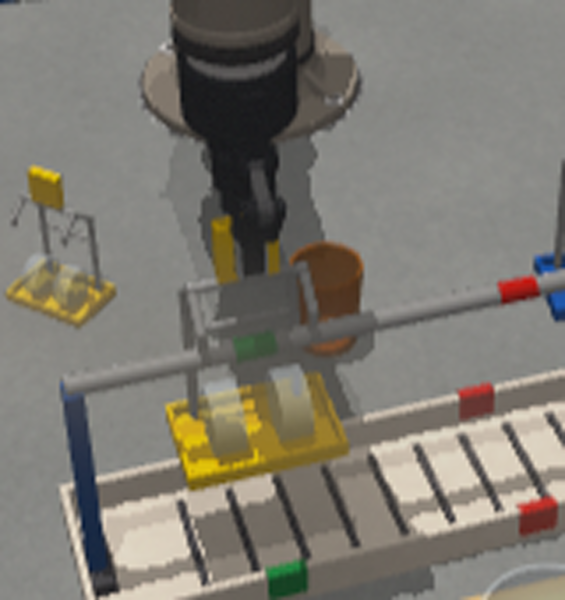

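The rail passes behind both hook tips, with the green band at (255,345) centred between the rods. I lower it.

jog_arm(travel=[[0.008,0,0],[0.018,0,0],[0.028,0,0],[0.036,0,0],[0.042,0,0]], spin=[0,0,0,0,0])

```text
clock: 7.95
eef_pos: [0.6388, -0.1361, 0.2558]
tool_rot: [167.6, 89.9, 169.1]
wrist_force: [0.2, 0.7, -3.7]
grip_width: 0.16
```

jog_arm(travel=[[0,0,0],[0,0,0],[0,0,0],[0,0,0],[0,0,0]], spin=[0,0,0,0,0])

```text
clock: 8.45
eef_pos: [0.6394, -0.1361, 0.2577]
tool_rot: [-15.2, 90.0, -13.7]
wrist_force: [-0.0, -0.3, -4.8]
grip_width: 0.156
```

```bash
python3 - <<'E'
from h import *
go([.6345,.066,.256],1.5)
a=snapshot("scene");cv2.imwrite("pics/s5.png",cv2.resize(a[140:310,200:360],(565,600),interpolation=2)[:,:,::-1])
E
```

```text
t 8.45 pos [ 0.6394 -0.1361  0.2577] F [-0.  -0.3 -4.8] g 0.156
jaw az 1.5 tilt 0.04
travel [0.0017 0.2022 0.0004]
spin 0.0 (tool x down)
```

View pics/s5.png

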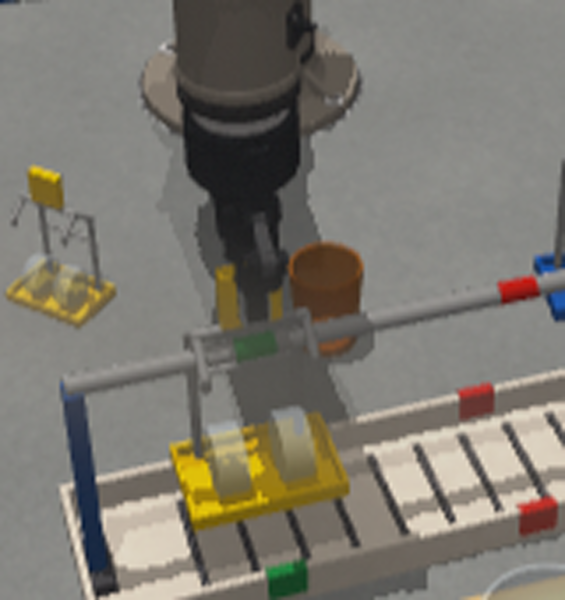

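Both hooks are over the rail around the green band, 5 mm above seated by the pose numbers. I lower 3 mm more and dwell.

jog_arm(travel=[[0.001,0,0],[0.002,0,0],[0.003,0,0],[0.003,0,0],[0.003,0,0]], spin=[0,0,0,0,0])

```text
clock: 9.0
eef_pos: [0.6393, -0.1361, 0.2543]
tool_rot: [144.0, 90.0, 145.5]
wrist_force: [0.3, 0.1, -3.8]
grip_width: 0.158
```

jog_arm(travel=[[0.001,0,0],[0.001,0,0],[0.001,0,0],[0.001,0,0],[0.001,0,0]], spin=[0,0,0,0,0])

```text
clock: 9.5
eef_pos: [0.6393, -0.1361, 0.2533]
tool_rot: [9.8, 90.0, 11.3]
wrist_force: [0.4, -0.5, -3.7]
grip_width: 0.156
```

jog_arm(travel=[[0,0.005,0],[0,0.015,0],[0,0.03,0],[0,0.045,0],[0,0.06,0]], spin=[0,0,0,0,0])

```text
clock: 10.0
eef_pos: [0.6376, -0.0736, 0.2535]
tool_rot: [68.7, 90.0, 70.3]
wrist_force: [-0.1, 0.3, -3.9]
grip_width: 0.156
```

jog_arm(travel=[[0,0.01,0],[0,0.02,0],[0,0.03,0],[0,0.04,0],[0,0.05,0]], spin=[0,0,0,0,0])

```text
clock: 10.5
eef_pos: [0.6364, -0.0257, 0.2533]
tool_rot: [-112.8, 90.0, -111.3]
wrist_force: [0.1, -1.0, -4.2]
grip_width: 0.157
```

```bash
python3 - <<'E'
from h import *
go([.6345,.066,.2535],1.5)
E
```

```text
t 10.5 pos [ 0.6364 -0.0257  0.2533] F [ 0.1 -1.  -4.2] g 0.157
jaw az 1.48 tilt 0.01
travel [-0.0002  0.0917  0.0005]
spin -0.02 (tool x down)
```

jog_arm(travel=[[0,0.01,0],[0,0.02,0],[0,0.03,0],[0,0.04,0],[0,0.05,0]], spin=[0,0,0,0,0])

```text
clock: 11.0
eef_pos: [0.635, 0.0245, 0.2533]
tool_rot: [-131.4, 90.0, -129.9]
wrist_force: [-0.4, -1.0, -4.1]
grip_width: 0.157
```

jog_arm(travel=[[0,0.01,0],[0,0.02,0],[0,0.03,0],[0,0.038,0],[0,0.043,0]], spin=[0,0,0,0,0])

```text
clock: 11.5
eef_pos: [0.6338, 0.068, 0.2534]
tool_rot: [84.5, 90.0, 86.1]
wrist_force: [-1.2, -1.5, -1.8]
grip_width: 0.161
```

jog_arm(travel=[[0,0,0],[0,0,0],[0,0,0],[0,0,0],[0,0,0]], spin=[0,0,0,0,0])

```text
clock: 12.0
eef_pos: [0.6339, 0.0668, 0.2534]
tool_rot: [83.4, 90.0, 84.9]
wrist_force: [-2.0, 1.4, -1.9]
grip_width: 0.159
```

```bash
python3 - <<'E'
from h import *
go([.6345,.066,.2535],1.5)
q=camera_params("scene")
a=snapshot("scene");cv2.imwrite("pics/s6.png",cv2.resize(a[140:290,270:430],(640,600),interpolation=2)[:,:,::-1])
print(blobs(a,"yellow")[0],blobs(a,"red")[0])
for y in(-.04,0,.04):print((proj(q,[.6345-y*.026,.066+y,.2])-[270,140])*4)
E
```

```text
t 12.0 pos [0.6339 0.0668 0.2534] F [-2.   1.4 -1.9] g 0.159
jaw az 1.49 tilt 0.01
travel [-0.0001 -0.0008  0.0005]
spin -0.01 (tool x down)
[([208, 187, 10, 12, 87], [212.4, 192.5]), ([338, 201, 7, 18, 104], [340.9, 209.3]), ([352, 208, 3, 8, 17], [353.4, 211.7]), ([202, 220, 23, 11, 61], [212.9, 225.7]), ([319, 245, 50, 29, 564], [342.6, 261.0])] [([341, 218, 12, 8, 62], [346.4, 221.6]), ([347, 281, 11, 10, 87], [351.9, 285.4])]
[245.88119814 340.21804981]
[302.62623894 328.29015352]
[358.41876474 316.56247738]
```

View pics/s6.png

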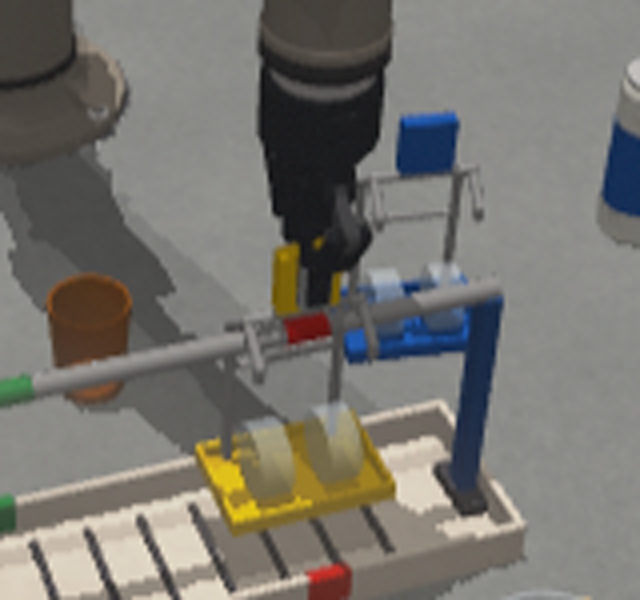

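The hooks straddle the red band, crossing the rail at about (250,340) and (366,318) with the band at about (308,328). The force shows the weight partly on the rail. I seat it and release.

jog_arm(travel=[[0.0005,0,0],[0.001,0,0],[0.001,0,0],[0.001,0,0],[0.001,0,0]], spin=[0,0,0,0,0])

```text
clock: 12.55
eef_pos: [0.6341, 0.0669, 0.2531]
tool_rot: [-11.8, 90.0, -10.3]
wrist_force: [-4.3, 0.4, 5.5]
grip_width: 0.152
```

jog_arm(travel=[[0,0,0],[0,0,0],[0,0,0],[0,0,0],[0,0,0]], spin=[0,0,0,0,0], claw=0.2)

```text
clock: 13.05
eef_pos: [0.6341, 0.0667, 0.2522]
tool_rot: [-20.3, 90.0, -18.8]
wrist_force: [-0.6, -1.0, 0.3]
grip_width: 0.599
```

jog_arm(travel=[[-0.01,0,0],[-0.03,0,0],[-0.06,0,0],[-0.09,0,0],[-0.12,0,0]], spin=[0,0,0,0,0])

```text
clock: 13.55
eef_pos: [0.6339, 0.0669, 0.3744]
tool_rot: [11.8, 90.0, 13.3]
wrist_force: [0.4, -0.0, 0.0]
grip_width: 0.6
```

jog_arm(travel=[[-0.01,0,0],[-0.02,0,0],[-0.02,0,0],[-0.02,0,0],[-0.02,0,0]], spin=[0,0,0,0,0])

```text
clock: 14.05
eef_pos: [0.6335, 0.0666, 0.3908]
tool_rot: [-171.7, 89.9, -170.2]
wrist_force: [-0.5, 0.3, 0.4]
grip_width: 0.601
```

```bash
python3 - <<'E'
from h import *
go([.6345,.066,.2535],1.5)
a=snapshot("scene");cv2.imwrite("pics/s7.png",cv2.resize(a[140:290,270:430],(640,600),interpolation=2)[:,:,::-1])
print(blobs(a,"yellow")[0])
E
```

```text
t 14.05 pos [0.6335 0.0666 0.3908] F [-0.5  0.3  0.4] g 0.601
jaw az 1.5 tilt 0.14
travel [ 0.1373 -0.0006  0.0013]
spin 0.0 (tool x down)
[([208, 187, 10, 12, 86], [212.4, 192.5]), ([338, 200, 18, 19, 282], [346.1, 208.7]), ([202, 220, 23, 11, 60], [212.8, 225.7]), ([319, 245, 49, 28, 554], [342.1, 260.8])]
```

View pics/s7.png

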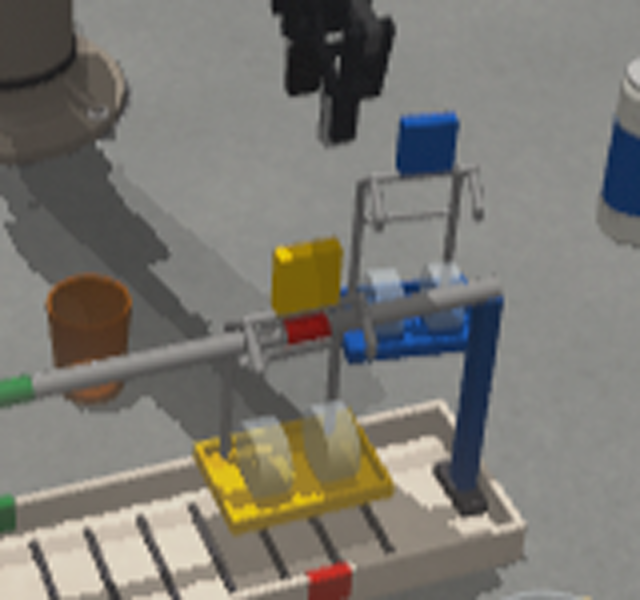

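The carrier hangs free and upright on both hooks over the red band, with the gripper clear above. One quick check of centring and rest, then I hand in.

jog_arm(travel=[[0,0,0],[0,0,0],[0,0,0],[0,0,0],[0,0,0]], spin=[0,0,0,0,0])

```text
clock: 14.6
eef_pos: [0.634, 0.0668, 0.3923]
tool_rot: [17.1, 90.0, 18.6]
wrist_force: [0.4, -0.7, 0.4]
grip_width: 0.603
```

jog_arm(travel=[[0,0,0],[0,0,0],[0,0,0],[0,0,0],[0,0,0]], spin=[0,0,0,0,0])

```text
clock: 15.1
eef_pos: [0.634, 0.0668, 0.3923]
tool_rot: [21.8, 90.0, 23.3]
wrist_force: [-0.7, 0.1, 0.0]
grip_width: 0.602
```

```bash
python3 - <<'E'
from h import *
q=camera_params("scene");a=snapshot("scene")
B=[b for b in blobs(a,"yellow")[0] if b[1][0]>300];print(B)
r=[b for b in blobs(a,"red")[0] if b[1][1]<230];print(r)
# intersect rays with vertical plane of tab front face / rail front (x ~ .641)
def onx(uv,x):
    c,d=ray(q,uv);return c+d*(x-c[0])/d[0]
print("tab",onx(B[0][1],.641),"band",onx((346.4,221.6),.641))
E
python3 -c "
from cell import finish_job
print(finish_job())"
```

```text
[([338, 200, 18, 19, 282], [346.1, 208.7]), ([319, 246, 49, 27, 559], [342.0, 260.7])]
[([341, 218, 12, 8, 62], [346.4, 221.6])]
tab [0.641      0.06195944 0.25106009] band [0.641      0.06531131 0.20703375]
the job is handed in; nothing more can be done
None
```

I gripped the large yellow carrier by its tab, hooked it on the rail at the green mark, slid it along to the red mark and released it there. I handed the job in at about 15 s of the 51 s allowed; no verdict was reported.

**Last checks:**
- **Hanging:** the last close picture shows the carrier hanging upright by both hooks, with the gripper clear above it. Tab height measured about 0.251 m, against 0.248 m expected when seated.
- **Centring:** the tab came out about 3 mm from the red band's centre along the rail, inside the 15 mm limit.
- **At rest:** the tab's pixel position was identical in two pictures about 1 s apart.
- **Other things:** the tumbler and blue carrier had not visibly moved. The other things were not in the last close view; the arm met no unexpected force on the way.

**Disagreement:** the wrist, top and scene cameras differed by about 3–5 mm on where the carrier stood along y before the grasp. I settled the final centring from the scene picture instead.

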